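Clear the game tiles into the pail and hang it up

TASK

Game over, clear the desk: with the wooden sweeping block, sweep all the tiles lying on the riser over its open edge into the metal pail without handling those tiles with the fingers, and put the tiles lying on the desk into the pail as well. When all are in, lift the pail's folded bail upright while the pail still stands on the desk, then carry the pail by it, keeping it upright, and hang it by the bail's bar across both prongs of the twin hook. Leave the sweeping block standing on its cork mat, and do not disturb the mug, flask or power bank.

Things in the scene. Friction and masses are not known exactly. Their poses are not given: they have to be found in the camera images.
- riser: Low wooden desk riser, fixed. Origin on the desk under the middle of its top. The flat top is 96 mm above the desk and reaches from y = -125 mm (open edge) to +125 mm, x = -80 to +80 mm, inside a rim 10 mm high on the +y, -x and +x sides. The -y edge is open and the pail stands just beyond it. Outer size 180 x 262 mm
- pail: Open rectangular sheet-metal tub, loose, 0.35 kg; origin at the centre of its underside. Outer 168 (x) x 130 (y) x 88 mm high, walls 4 mm; it stands with its +y long wall about 4 mm from the riser's open edge, rim 8 mm below the riser's top. The bail's pivots are on the two end walls, at y = 0, 78 mm above the underside
- bail (a joint): Angle of the pail's swing bail: 0 = folded down over the -y side, against its stop, 10 degrees above level (bar about 98 mm above the desk, 43 mm clear of the tub's wall); 1.40 = upright over the tub; limit 2.79 on the +y side. The hinge is stiff enough (about 0.035 N m) that the bail stays where it is left. Its legs are 115 mm from pivot to bar centre, 184 mm apart
- bail_grip (a point): Middle of the bail's straight wooden bar: round, 10 mm thick, 184 mm long along this point's x axis (parallel to the pail's x)
- block_grip (a point): Point in the upright handle of the wooden sweeping block, 60 mm above the block's underside, on its middle. Foot 130 (x) x 40 (y) x 25 mm high with rubber sole; the handle on it is 50 (x) x 24 (y) mm and reaches 85 mm above the underside. 0.16 kg; starts standing on the cork mat
- mat: Thin cork mat, fixed to the desk, 220 (x) x 120 (y) x 3 mm, origin under its centre; home of the sweeping block
- hook_seat (a point): Twin hook on a fixed stand: two round steel prongs 8 mm thick, 70 mm apart (at x = -35 and +35 mm of this point), level, pointing along +y. This point lies midway between them on their upper side, 234 mm above the desk. From here the prongs run 110 mm back (-y) to the post and 22 mm forward, then turn up: tips 36 mm forward and 24 mm higher. The post is no higher than the prongs' level plus 10 mm. A bar laid along x across both prongs rests here
- mug: White mug, 90 mm high, a bystander
- flask: Dark drinking flask, 190 mm high, a bystander
- powerbank: White power bank, 70 x 140 x 26 mm, lying on the desk, a bystander
- tile0_mid (a point): one loose game tile, 40 x 30 x 22 mm plastic block (white with green back), 30 g; origin at its centre, x along the 40 mm, y along the 30 mm, z up while it lies flat. Starts on the riser; may be absent (None)
- tile1_mid (a point): one loose game tile, 40 x 30 x 22 mm plastic block (white with green back), 30 g; origin at its centre, x along the 40 mm, y along the 30 mm, z up while it lies flat. Starts on the riser; may be absent (None)
- tile2_mid (a point): one loose game tile, 40 x 30 x 22 mm plastic block (white with green back), 30 g; origin at its centre, x along the 40 mm, y along the 30 mm, z up while it lies flat. Starts on the riser; may be absent (None)
- tile3_mid (a point): one loose game tile, 40 x 30 x 22 mm plastic block (white with green back), 30 g; origin at its centre, x along the 40 mm, y along the 30 mm, z up while it lies flat. Starts on the riser; may be absent (None)
- tile4_mid (a point): one loose game tile, 40 x 30 x 22 mm plastic block (white with green back), 30 g; origin at its centre, x along the 40 mm, y along the 30 mm, z up while it lies flat. Starts on the riser; may be absent (None)
- stray0_mid (a point): one loose game tile, 40 x 30 x 22 mm plastic block (white with green back), 30 g; origin at its centre, x along the 40 mm, y along the 30 mm, z up while it lies flat. Starts on the desk; may be absent (None)
- stray1_mid (a point): one loose game tile, 40 x 30 x 22 mm plastic block (white with green back), 30 g; origin at its centre, x along the 40 mm, y along the 30 mm, z up while it lies flat. Starts on the desk; may be absent (None)

How it is judged (in metres and radians):
On the way, in this order (a step that is already met when the one before it is completed fails the run):
1. all tiles are in the pail, which stands on the desk (x of tile0_mid in the frame of pail between -0.084 and 0.084 m and y of tile0_mid in the frame of pail between -0.065 and 0.065 m and z of tile0_mid in the frame of pail between 0 and 0.088 m and x of tile1_mid in the frame of pail between -0.084 and 0.084 m and y of tile1_mid in the frame of pail between -0.065 and 0.065 m and z of tile1_mid in the frame of pail between 0 and 0.088 m and x of tile2_mid in the frame of pail between -0.084 and 0.084 m and y of tile2_mid in the frame of pail between -0.065 and 0.065 m and z of tile2_mid in the frame of pail between 0 and 0.088 m and x of tile3_mid in the frame of pail between -0.084 and 0.084 m and y of tile3_mid in the frame of pail between -0.065 and 0.065 m and z of tile3_mid in the frame of pail between 0 and 0.088 m and x of tile4_mid in the frame of pail between -0.084 and 0.084 m and y of tile4_mid in the frame of pail between -0.065 and 0.065 m and z of tile4_mid in the frame of pail between 0 and 0.088 m and x of stray0_mid in the frame of pail between -0.084 and 0.084 m and y of stray0_mid in the frame of pail between -0.065 and 0.065 m and z of stray0_mid in the frame of pail between 0 and 0.088 m and x of stray1_mid in the frame of pail between -0.084 and 0.084 m and y of stray1_mid in the frame of pail between -0.065 and 0.065 m and z of stray1_mid in the frame of pail between 0 and 0.088 m and height (world z) of pail below 0.01 m), for 0.2 s.
2. the bail is raised upright (within about 17 degrees) with the pail still standing on the desk and all tiles in it (all of step 1 and value of joint bail between 1.1 and 1.7 rad), for 0.2 s.
3. the pail hangs by its bail on both prongs of the hook (x of bail_grip in the frame of hook_seat between -0.055 and 0.055 m and y of bail_grip in the frame of hook_seat between -0.07 and 0.03 m and z of bail_grip in the frame of hook_seat between -0.004 and 0.02 m and height (world z) of pail above 0.02 m and angle between pail's own z axis and vertical below 0.35 rad and contact force between pail and hook above 1.5 N), for 0.2 s.
At the end, for the whole second after the job is handed in: Bar of the bail across both prongs (bar middle within 55 mm of the hook middle, behind the tips); pail hanging clear of the desk, tilt under 0.35 rad, at rest, every tile inside below the rim; sweeping block upright on the mat (middle within 90 mm along, 50 mm across of its centre) (all of step 3 and x of tile0_mid in the frame of pail between -0.084 and 0.084 m and y of tile0_mid in the frame of pail between -0.065 and 0.065 m and z of tile0_mid in the frame of pail between 0 and 0.088 m and x of tile1_mid in the frame of pail between -0.084 and 0.084 m and y of tile1_mid in the frame of pail between -0.065 and 0.065 m and z of tile1_mid in the frame of pail between 0 and 0.088 m and x of tile2_mid in the frame of pail between -0.084 and 0.084 m and y of tile2_mid in the frame of pail between -0.065 and 0.065 m and z of tile2_mid in the frame of pail between 0 and 0.088 m and x of tile3_mid in the frame of pail between -0.084 and 0.084 m and y of tile3_mid in the frame of pail between -0.065 and 0.065 m and z of tile3_mid in the frame of pail between 0 and 0.088 m and x of tile4_mid in the frame of pail between -0.084 and 0.084 m and y of tile4_mid in the frame of pail between -0.065 and 0.065 m and z of tile4_mid in the frame of pail between 0 and 0.088 m and x of stray0_mid in the frame of pail between -0.084 and 0.084 m and y of stray0_mid in the frame of pail between -0.065 and 0.065 m and z of stray0_mid in the frame of pail between 0 and 0.088 m and x of stray1_mid in the frame of pail between -0.084 and 0.084 m and y of stray1_mid in the frame of pail between -0.065 and 0.065 m and z of stray1_mid in the frame of pail between 0 and 0.088 m and linear speed of pail below 0.05 m/s and x of block_grip in the frame of mat between -0.09 and 0.09 m and y of block_grip in the frame of mat between -0.05 and 0.05 m and angle between block_grip's own z axis and vertical below 0.15 rad and height (world z) of block_grip below 0.07 m); the robot touches nothing.
It fails at once if a tile that started on the riser is gripped or pushed with the fingers (over 1 N) (contact force between the fingers and tile0 above 1 N or contact force between the fingers and tile1 above 1 N or contact force between the fingers and tile2 above 1 N or contact force between the fingers and tile3 above 1 N or contact force between the fingers and tile4 above 1 N).
It fails at once if the mug, flask or power bank is moved by more than 30 mm (distance of any of mug, flask, powerbank from where it was at the start of the episode above 0.03 m).
It fails at once if the pail is tipped by more than 0.6 rad (angle between pail's own z axis and vertical above 0.6 rad).
Of tile0, tile1, tile2, tile3, tile4 only 3 to 5 are there at a start; the rules pass over those that are not, and their reading is None.
Of stray0, stray1 only 1 to 2 are there at a start; the rules pass over those that are not, and their reading is None.
At some moment in a run one of block, stray0, stray1 may be knocked a few centimetres aside while the robot is not near it.
It also fails if it takes over 200 s, if anything falls off the work surface, if the arm or the gripper's body presses on something with over 40 N, if the wrist force passes 120 N, or if a joint passes its speed limit or range.

ROBOT

A 6-joint arm with a two-finger parallel gripper is mounted at the origin on the work surface. World frame = base frame: x ahead of the robot, y to its left, z up, the work surface at z = 0. Lengths are in m, angles in degrees, forces in N, time in s.
With the tool pointing down it reaches from about 0.35 to 0.875 m from the base axis. Payload 4.2 kg.
Tool frame: the origin (TCP) lies on the front face of the gripper's body, between the roots of the fingers; the fingertips stand finger_overhang ahead of it and the grasp point (between the pads) lies 51 mm ahead of it (finger_overhang is the distance from the TCP to the fingertips, in m); z points along the fingers, y is the line along which they close (so a half turn about z gives the same grasp; the last joint's range is limited). The gripper opens to 87 mm and grips with 3 to 60 N. Pads are 19 mm wide; open, the fingers measure 117 mm over their backs; the gripper's body (75 mm by 190 mm) begins 51 mm behind the grasp point.
Start: joints at [81.108, 22.042, 0.453, 0, -68.411, -14.817], TCP at [0.251, 0.572, 0.292] pointing down, gripper open.
Joint ranges: [-179.83, 179.83], [-69.29, 118.12], [-61.27, 80.66], [-181.25, 117.63], [-171.15, -9.14], [-177.46, 177.46]. Speed limits (degrees/s): [159.86, 159.86, 180, 180, 180, 180].

INTERFACE

Orientations are given as a 3x3 rotation matrix whose columns are the frame's x, y, z axes.
In Python, from station import sense, capture, camera_model, finish_job, finger_overhang gives the robot as it stands. The module is installed in compiled form; this text tells all that it offers.
- The arm moves only by the tool jog_arm, never from a script. Its argument "rows" is a list that holds one entry, the list of rows, each a list of 4 numbers: the shift along the tool's x, y, z in m, then the turn about the tool's z in rad. A call has 1 to 20 rows; each row shifts and turns the commanded pose from where the row before left it, along the tool's axes as they then stand; what a row does not reach is not made up. A row lasts 1/8 s, in which the tool goes at most 62.5 mm and 10.7 degrees, less where a joint would pass 70% of its speed; a pose out of reach is approached as far as the arm can. A call is refused whole if a number of a shift passes 0.0625 or a number of a turn 0.188, either way. A call with a gripper value outside its range is refused whole. "claw" is the opening, from 0 (shut) to 1 (fully open), set as the call begins (left out, the last holds). The fingers move at their own pace and stop on an object; the grip force is fixed at half the most. Time passes only in rows, so rows that do not move let the fingers close. It gives the time, the measured TCP pose, the force, the opening and the grip force at its end, in the units of the state.
- sense(): the state, without advancing time (a new reading comes with each control period).
- capture(name): name is "scene" or "top" or "wrist"; returns the picture (400x640x3 uint8, red, green, blue); there is no depth.
- camera_model(name): a dict with "fovy" (degrees; the focal length in pixels is half the picture's height over the tangent of half this angle, whatever the lens; pixels are square), "cx", "cy" (the principal point, pixels), "eye" and "rotation" of the camera in the world. Camera axes: x right, y down, z forward; pixel columns grow to the right and rows downward; lengths in m; the calibration is good to about 2 mm. The wrist camera is an equidistant fisheye: a pixel r from the principal point sees the ray r / f radians off the axis. A picture is of the moment at which its call begins: read the wrist's pose just before it. camera_model takes no time and is no camera call; for the wrist camera it gives the pose at the moment of the call.
- finish_job(): hands the job in; it is judged then, once.
The state is a dict: "time_s": time; "joints": joint angles; "joint_velocities": joint speeds; "effort": joint torques, N m; "tcp_pos": TCP position; "ee_rot": TCP orientation; "wrist_force": force on the tool from outside, world axes, zero at the start; "moment": the same for the moment, N m; "gripper_width": opening from 0.0 (shut) to 1.0 (fully open); "gripper_force": force on a finger pad.
Only numpy, scipy, OpenCV 4.12 (cv2) and the standard library are available. Lean on these libraries where they do the work, as an engineer would, in place of code of your own. Each camera call takes 0.05 s, during which the arm holds its last target. There are 200 camera calls.

## Working session

There is one attempt and no reset: what is moved stays moved. The work goes in short steps, Python scripts to look and compute and a tool call to move; the robot and the scene stay as the last step left them, time stands still between calls to the robot, and variables do not carry over. Pictures are saved under pics/ and viewed, at most 14 in all, crops included, and the job is handed in when it is done.

Besides the shell and the picture viewer there is one more tool, called after "Call:" in YAML: its name, and indented under it one key for each argument. jog_arm: Moves the arm, as the interface text tells. Its arguments: {"type":"object","properties":{"rows":{"type":"array"},"claw":{"type":"number"}},"required":["rows"]}

```bash
mkdir -p pics
cat > h.py <<'E'
import numpy as np, cv2
from station import sense, capture, camera_model, finish_job, finger_overhang
def snap(cam,name):
    m=camera_model(cam); im=capture(cam); cv2.imwrite(f'pics/{name}.png',im[:,:,::-1]); np.save(f'pics/{name}.npy',im)
    import pickle; pickle.dump(m,open(f'pics/{name}.pkl','wb')); return im,m
def ray(m,u,v,fish=False):
    f=200/np.tan(np.radians(m['fovy'])/2); d=np.array([u-m['cx'],v-m['cy']],float)
    if fish:
        r=np.linalg.norm(d); t=r/f; c=np.array([*(d/max(r,1e-9)*np.sin(t)),np.cos(t)])
    else: c=np.array([*(d/f),1.])
    return np.array(m['rotation'])@c
def hit(m,u,v,z,fish=False):
    e=np.array(m['eye']); r=ray(m,u,v,fish); return e+r*(z-e[2])/r[2]
def proj(m,p,fish=False):
    f=200/np.tan(np.radians(m['fovy'])/2); c=np.array(m['rotation']).T@(np.array(p)-np.array(m['eye']))
    if fish:
        r=np.hypot(c[0],c[1]); t=np.arctan2(r,c[2]); return m['cx']+f*t*c[0]/r, m['cy']+f*t*c[1]/r
    return m['cx']+f*c[0]/c[2], m['cy']+f*c[1]/c[2]
E
python3 - <<'E'
from h import *
np.set_printoptions(precision=4,suppress=True)
for c in ('scene','top','wrist'):
    im,m=snap(c,c+'0'); print(c,m)
print(finger_overhang, sense())
E
```

```text
scene {'fovy': 47.305311222694776, 'cx': 312.7431151107166, 'cy': 203.8875035390757, 'eye': array([1.302 , 0.2992, 0.74  ]), 'rotation': array([[-0.4521,  0.5088, -0.7326],
       [ 0.892 ,  0.2637, -0.3673],
       [ 0.0063, -0.8195, -0.573 ]])}
top {'fovy': 42.53036478864435, 'cx': 321.68277469019034, 'cy': 199.26158648980126, 'eye': array([ 0.411 , -0.064 ,  1.4198]), 'rotation': array([[-0.0181, -0.9949,  0.0988],
       [-0.9998,  0.0191,  0.0099],
       [-0.0117, -0.0986, -0.9951]])}
wrist {'fovy': 65.70646984690485, 'cx': 326.89084999104335, 'cy': 200.22634233726663, 'eye': array([0.3174, 0.5431, 0.3841]), 'rotation': array([[-0.4024, -0.8818, -0.2458],
       [-0.9155,  0.3882,  0.1061],
       [ 0.0019,  0.2677, -0.9635]])}
0.0697 {'time_s': 0.15, 'joints': array([ 81.1087,  22.0816,   0.3972,  -0.0188, -68.4112, -14.8178]), 'joint_velocities': array([-0.07  , -0.1087,  0.3059,  0.1675,  0.0889,  0.0976]), 'effort': array([ -0.0002, -39.1051,  18.7586,   4.2223,   0.0124,  -0.0001]), 'tcp_pos': array([0.2511, 0.572 , 0.2914]), 'ee_rot': array([[ 0.9156, -0.4022, -0.0006],
       [-0.4022, -0.9155, -0.0016],
       [ 0.0001,  0.0017, -1.    ]]), 'wrist_force': array([-0.0246,  0.5876,  0.1179]), 'moment': array([0.0112, 0.0703, 0.0002]), 'gripper_force': 0.0, 'gripper_width': 1.0011665354025243}
```

View pics/scene0.png

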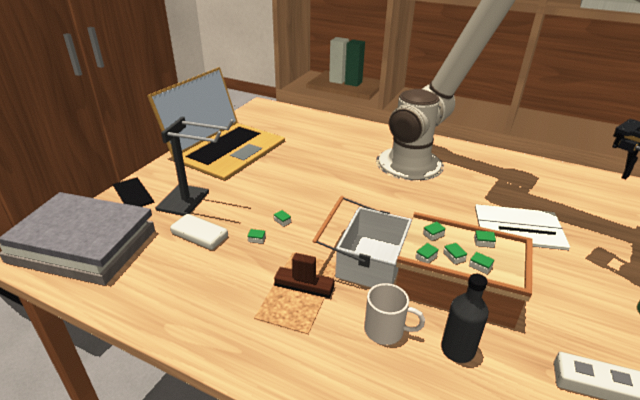

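View pics/top0.png

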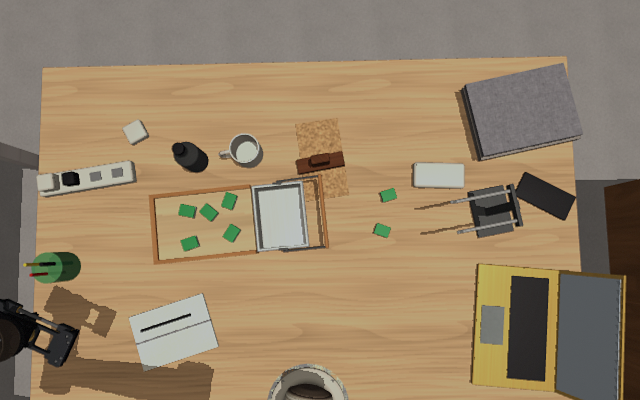

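Five tiles lie on the riser (left of the pail), two strays near (388,195),(382,230), block on the mat at (320,162), hook prongs at (415–490, 208/233), bail folded at x≈325. I'll zoom for precise pixel picks.

Run:
```python
import cv2
im=cv2.imread('pics/top0.png')
cv2.imwrite('pics/c1.png',cv2.resize(im[110:270,145:355],None,fx=3.8,fy=3.75,interpolation=cv2.INTER_CUBIC))
s=cv2.imread('pics/scene0.png')
a=cv2.resize(im[150:250,350:530],None,fx=4.4,fy=3,interpolation=cv2.INTER_CUBIC)
b=cv2.resize(s[100:250,120:390],None,fx=792/270,fy=2,interpolation=cv2.INTER_CUBIC)
import numpy as np
cv2.imwrite('pics/c2.png',np.vstack([a,b]))
```

```text
(no output)
```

View pics/c1.png

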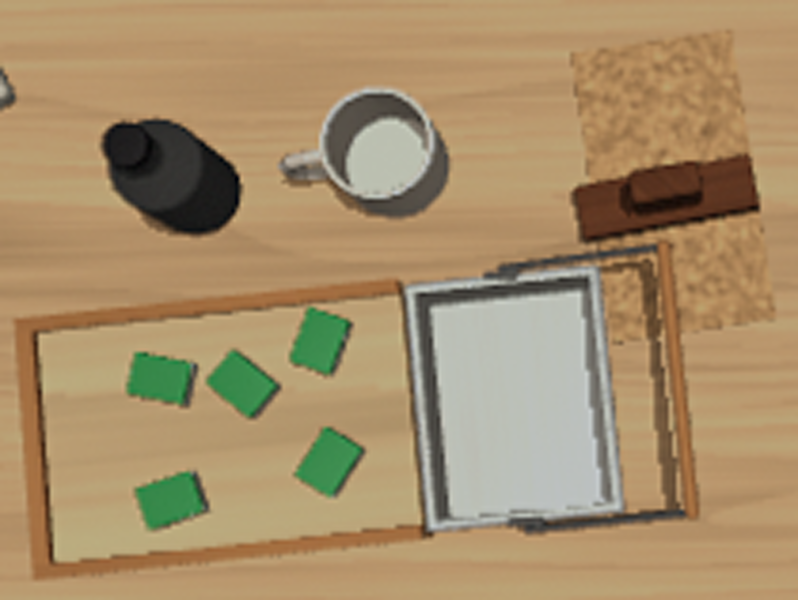

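View pics/c2.png

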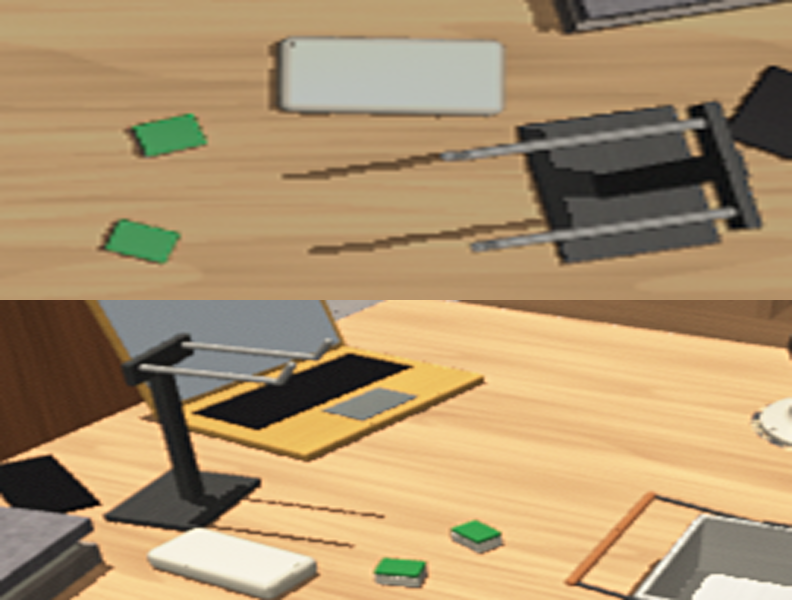

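```bash
cat > loc.py <<'E'
from h import *
import pickle
np.set_printoptions(precision=4,suppress=True)
m=pickle.load(open('pics/top0.pkl','rb')); im=np.load('pics/top0.npy')
c1=lambda x,y:((x+.5)/3.8-.5+145,(y+.5)/3.75-.5+110)
c2=lambda x,y:((x+.5)/4.4-.5+350,(y+.5)/3-.5+150)
def P(l,z,c): return np.array([hit(m,*c(*q),z)[:2] for q in l])
def quad(n,l,z,c=c1):
    p=P(l,z,c); print(n,'centre',p.mean(0)); 
    for i in range(4):
        d=p[(i+1)%4]-p[i]; print('   edge',d, np.linalg.norm(d).round(4), np.degrees(np.arctan2(d[1],d[0])).round(1))
quad('riser',[(17,322),(400,282),(430,533),(37,577)],.106)
quad('pail',[(403,288),(603,268),(622,515),(427,530)],.088)
b=P([(663,243),(692,517)],.098,c1); print('bar',b,b.mean(0))
quad('mat',[(571,53),(735,30),(775,322),(612,343)],.003)
quad('foot',[(573,187),(752,155),(759,210),(583,240)],.028)
quad('handle',[(622,184),(702,166),(703,190),(632,208)],.088)
pr=[P([(443,157),(705,124)],0,c2)]
for a,bb in [((443,157),(705,124)),((472,247),(737,211))]:
    t=hit(m,*c2(*a),.256)[:2]; e=hit(m,*c2(*bb),.232)[:2]; d=e-t; print('prong tip',t,'post',e,np.linalg.norm(d),np.degrees(np.arctan2(-d[1],-d[0])))
hsv=cv2.cvtColor(im,cv2.COLOR_RGB2HSV); mk=cv2.inRange(hsv,(50,120,60),(75,255,255))
n,lab,st,cen=cv2.connectedComponentsWithStats(mk)
for i in range(1,n):
    if st[i,4]<60 or cen[i][0]<120: continue
    z=.118 if cen[i][0]<260 else .022
    ct=cv2.findContours((lab==i).astype(np.uint8),0,2)[0][0]
    pts=np.array([hit(m,*q[0],z)[:2] for q in ct],np.float32)
    r=cv2.minAreaRect(pts*1000); bx=cv2.boxPoints(r)/1000
    e=bx[1]-bx[0]; f=bx[2]-bx[1]; L=e if np.linalg.norm(e)>np.linalg.norm(f) else f
    print('tile',cen[i],hit(m,*cen[i],z)[:2],np.array(r[1]),'long axis deg',np.degrees(np.arctan2(L[1],L[0]))%180)
E
python3 loc.py
```

```text
riser centre [0.4844 0.2551]
   edge [ 0.0226 -0.2607] 0.2617 -85.0
   edge [-0.1722 -0.0194] 0.1733 -173.6
   edge [-0.025  0.264] 0.2652 95.4
   edge [0.1745 0.0161] 0.1753 5.3
pail centre [0.5012 0.0588]
   edge [ 0.0114 -0.1379] 0.1383 -85.3
   edge [-0.1717 -0.0104] 0.172 -176.5
   edge [-0.0079  0.1327] 0.1329 93.4
   edge [0.1682 0.0156] 0.1689 5.3
bar [[ 0.6071 -0.0453]
 [ 0.4179 -0.0616]] [ 0.5125 -0.0535]
mat centre [ 0.664  -0.0522]
   edge [ 0.015  -0.1217] 0.1227 -83.0
   edge [-0.2208 -0.0245] 0.2222 -173.7
   edge [-0.0133  0.1191] 0.1199 96.4
   edge [0.2191 0.0271] 0.2208 7.0
foot centre [ 0.6507 -0.0477]
   edge [ 0.0211 -0.1297] 0.1314 -80.8
   edge [-0.0408 -0.0041] 0.041 -174.2
   edge [-0.0196  0.1272] 0.1287 98.8
   edge [0.0393 0.0067] 0.0399 9.7
handle centre [ 0.6482 -0.0471]
   edge [ 0.0117 -0.0555] 0.0567 -78.1
   edge [-0.017  -0.0004] 0.017 -178.8
   edge [-0.0118  0.0492] 0.0506 103.4
   edge [0.0171 0.0066] 0.0184 21.2
prong tip [ 0.5147 -0.344 ] post [ 0.5398 -0.4884] 0.1465424926539233 99.8533435363992
prong tip [ 0.4465 -0.3559] post [ 0.4723 -0.5014] 0.14777322775191212 100.03835531777067
tile [388.0143 194.4214] [ 0.5596 -0.2315] [26.8299 37.5827] long axis deg 107.37449
tile [228.8239 200.3019] [0.5421 0.1858] [27.6781 37.3475] long axis deg 161.43674
tile [186.6369 210.2484] [0.5187 0.2935] [37.4262 27.0169] long axis deg 76.47993
tile [208.3804 211.8221] [0.5137 0.238 ] [37.9451 27.8214] long axis deg 49.597286
tile [231.2182 232.703 ] [0.4595 0.1797] [28.5831 37.0913] long axis deg 148.38623
tile [381.95   230.0143] [ 0.4628 -0.2121] [36.887  27.5169] long axis deg 70.458565
tile [189.2086 242.8589] [0.4358 0.2863] [28.4366 36.6615] long axis deg 108.73505
```

Call:
jog_arm:
  rows:
    - [[0.044, 0.029, 0, 0], [0.044, 0.029, 0, 0], [0.044, 0.029, 0, 0], [0.044, 0.029, 0, 0], [0.044, 0.029, 0, 0], [0.044, 0.029, 0, 0], [0.044, 0.029, 0, 0], [0.044, 0.029, 0, 0], [0.044, 0.029, 0, 0], [0.044, 0.029, 0, 0], [0.044, 0.029, 0, 0], [0.044, 0.029, 0, 0], [0.044, 0.029, 0, 0], [0.042, 0.029, 0, 0], [0, 0, 0, 0.168], [0, 0, 0, 0.168], [0, 0, 0, 0.168], [0, 0, 0, 0.168], [0, 0, 0, 0.168], [0, 0, 0, 0.168]]
  claw: 0.45

```text
time_s: 2.65
tcp_pos: [0.65, -0.0464, 0.2917]
ee_rot: [[0.143, -0.99, -0.001], [-0.99, -0.143, 0.0], [-0.0, 0.001, -1.0]]
wrist_force: [0.9, 0.6, -0.3]
gripper_width: 0.448
gripper_force: 0.0
```

Run:
```python
from h import *
im,m=snap('wrist','w1'); s=sense(); print(s['tcp_pos'],s['ee_rot'],s['gripper_width'],s['joints'],s['time_s'])
```

```text
[ 0.6499856  -0.04638961  0.29169476] [[ 1.39255807e-01 -9.90255732e-01 -1.18526009e-03]
 [-9.90256413e-01 -1.39255989e-01  7.22043111e-05]
 [-2.36555299e-04  1.16365653e-03 -9.99999295e-01]] 0.45156999954545707 [ 1.01070153e+01  2.47015695e+01  4.55050469e+00 -1.70256349e-02
 -6.99150665e+01 -2.09636584e+00] 2.7
```

View pics/w1.png

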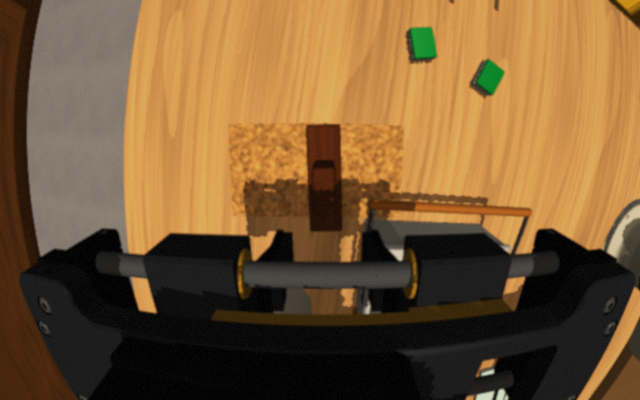

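Run:
```python
from h import *
import pickle
m=pickle.load(open('pics/w1.pkl','rb'))
f=np.array([hit(m,u,v,.028,True) for u,v in [(307,125),(339,125),(341,230),(309,231)]]); print(f[:,:2],f.mean(0)[:2])
d=(f[0]+f[1]-f[2]-f[3]); print(np.degrees(np.arctan2(d[1],d[0])))
print('bar end',hit(m,372,204,.098,True), hit(m,530,212,.098,True))
im=cv2.imread('pics/w1.png'); cv2.imwrite('pics/w1c.png',cv2.resize(im[110:250,220:420],None,fx=4,fy=4,interpolation=cv2.INTER_CUBIC))
```

```text
[[ 0.68040721 -0.10526215]
 [ 0.64424638 -0.11039777]
 [ 0.62256818  0.0149562 ]
 [ 0.66144458  0.02189367]] [ 0.65216659 -0.04470251]
-80.85679683084902
bar end [ 0.60420623 -0.04197943  0.098     ] [ 0.41638714 -0.05871256  0.098     ]
```

View pics/w1c.png

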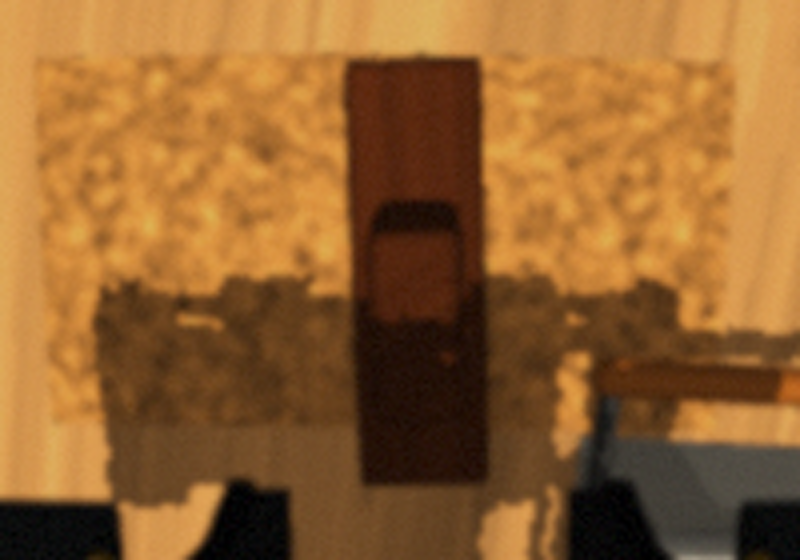

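Call:
jog_arm:
  rows:
    - [[0.009, -0.001, 0.03, -0.014], [0, 0, 0.03, 0], [0, 0, 0.03, 0], [0, 0, 0.025, 0], [0, 0, 0.02, 0], [0, 0, 0.015, 0], [0, 0, 0.012, 0], [0, 0, 0.012, 0], [0, 0, 0, 0]]
  claw: 0.45

```text
time_s: 3.82
tcp_pos: [0.6521, -0.0552, 0.1173]
ee_rot: [[0.162, -0.987, -0.002], [-0.987, -0.162, -0.0], [-0.0, 0.002, -1.0]]
wrist_force: [-0.2, -1.1, 0.4]
gripper_width: 0.45
gripper_force: 0.0
```

Call:
jog_arm:
  rows:
    - [[0, 0, 0, 0], [0, 0, 0, 0], [0, 0, 0, 0], [0, 0, 0, 0], [0, 0, 0, 0], [0, 0, 0, 0]]
  claw: 0

```text
time_s: 4.58
tcp_pos: [0.6529, -0.055, 0.1188]
ee_rot: [[0.163, -0.987, 0.001], [-0.987, -0.163, -0.0], [0.0, -0.001, -1.0]]
wrist_force: [0.3, 0.7, 2.8]
gripper_width: 0.272
gripper_force: 30.0
```

Call:
jog_arm:
  rows:
    - [[0, 0, -0.03, 0], [0, 0, -0.05, 0], [0, 0, -0.06, 0], [0, 0, -0.06, 0], [0, 0, -0.04, 0], [0, 0, 0, -0.166], [0, 0, 0, -0.166], [0, 0, 0, -0.166], [0, 0, 0, -0.166], [0, 0, 0, -0.166], [0, 0, 0, -0.166], [0, 0, 0, -0.166], [0, 0, 0, -0.166], [0, 0, 0, -0.169], [0, 0, 0, 0]]

```text
time_s: 6.45
tcp_pos: [0.6521, -0.0551, 0.3571]
ee_rot: [[0.996, 0.087, -0.002], [0.087, -0.996, 0.0], [-0.002, -0.0, -1.0]]
wrist_force: [0.3, 0.5, -1.6]
gripper_width: 0.277
gripper_force: 30.0
```

Call:
jog_arm:
  rows:
    - [[-0.013, -0.0416, 0, 0], [-0.013, -0.0416, 0, 0], [-0.013, -0.0416, 0, 0], [-0.013, -0.0416, 0, 0], [-0.013, -0.0416, 0, 0], [-0.013, -0.0416, 0, 0], [-0.013, -0.0416, 0, 0], [-0.013, -0.0416, 0, 0], [-0.013, -0.0416, 0, 0], [-0.013, -0.0416, 0, 0], [0, 0, 0, 0]]

```text
time_s: 7.82
tcp_pos: [0.4847, 0.3499, 0.3573]
ee_rot: [[0.996, 0.09, -0.001], [0.09, -0.996, -0.001], [-0.001, 0.0, -1.0]]
wrist_force: [0.2, -0.5, -2.2]
gripper_width: 0.272
gripper_force: 30.0
```

Run:
```python
from h import *
im,m=snap('top','t1'); s=sense(); print(s['tcp_pos'],s['ee_rot'],s['wrist_force'],s['joints'],s['time_s'])
w,_=snap('wrist','w2')
a=cv2.imread('pics/t1.png')[100:280,140:440]; b=cv2.imread('pics/w2.png')
cv2.imwrite('pics/v2.png',np.vstack([cv2.resize(a,(500,300)),cv2.resize(b,(500,300))]))
```

```text
[0.48519967 0.348567   0.35748084] [[ 9.96040268e-01  8.88944757e-02 -1.24775809e-03]
 [ 8.88931678e-02 -9.96040594e-01 -1.06735527e-03]
 [-1.33769970e-03  9.52211656e-04 -9.99998652e-01]] [ 0.50872246 -0.49803087 -0.77695693] [ 5.12006957e+01  1.72736083e+01  2.75671672e+00 -1.79633172e-02
 -7.55755661e+01  4.39037692e+01] 7.875
```

View pics/v2.png

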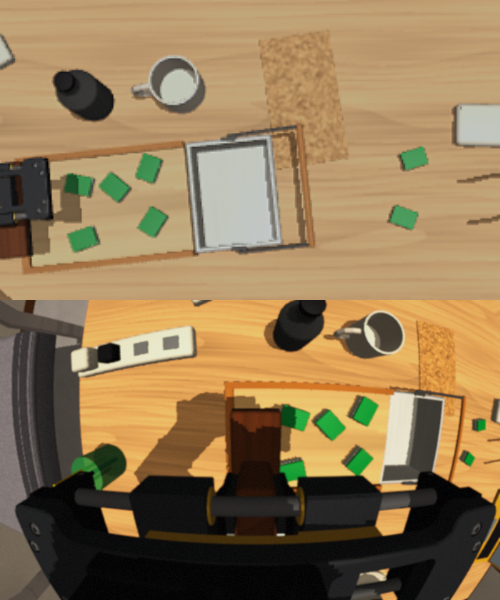

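Call:
jog_arm:
  rows:
    - [[0, 0.001, 0.035, 0], [0, 0, 0.035, 0], [0, 0, 0.03, 0], [0, 0, 0.02, 0], [0, 0, 0.012, 0], [0, 0, 0.007, 0], [0, 0, 0.004, 0], [0, 0, 0, 0]]

```text
time_s: 8.93
tcp_pos: [0.4862, 0.3467, 0.2156]
ee_rot: [[0.996, 0.089, 0.0], [0.089, -0.996, 0.0], [0.001, -0.0, -1.0]]
wrist_force: [-0.1, 0.3, -0.8]
gripper_width: 0.28
gripper_force: 30.0
```

Call:
jog_arm:
  rows:
    - [[0, 0.008, 0, 0], [0, 0.01, 0, 0], [0, 0.01, 0, 0], [0, 0.01, 0, 0], [0, 0.01, 0, 0], [0, 0.01, 0, 0], [0, 0.01, 0, 0], [0, 0.01, 0, 0], [0, 0.01, 0, 0], [0, 0.01, 0, 0], [0, 0.01, 0, 0], [0, 0, 0, 0]]

```text
time_s: 10.42
tcp_pos: [0.4955, 0.238, 0.2151]
ee_rot: [[0.996, 0.088, -0.001], [0.088, -0.996, -0.001], [-0.001, 0.001, -1.0]]
wrist_force: [0.2, -0.2, -1.0]
gripper_width: 0.271
gripper_force: 30.0
```

Run:
```python
from h import *
snap('top','t3');snap('scene','s3'); snap('wrist','w3')
a=cv2.imread('pics/t3.png')[150:270,140:340]; b=cv2.imread('pics/s3.png')[160:340,280:580]; c=cv2.imread('pics/w3.png')
cv2.imwrite('pics/v3.png',np.vstack([np.hstack([cv2.resize(a,(400,240)),cv2.resize(b,(400,240))]),cv2.resize(c[:230],(800,288))]))
print(sense()['tcp_pos'],sense()['wrist_force'])
```

```text
[0.4956161  0.23891538 0.21509085] [ 0.30566967  0.8337136  -0.53782587]
```

View pics/v3.png

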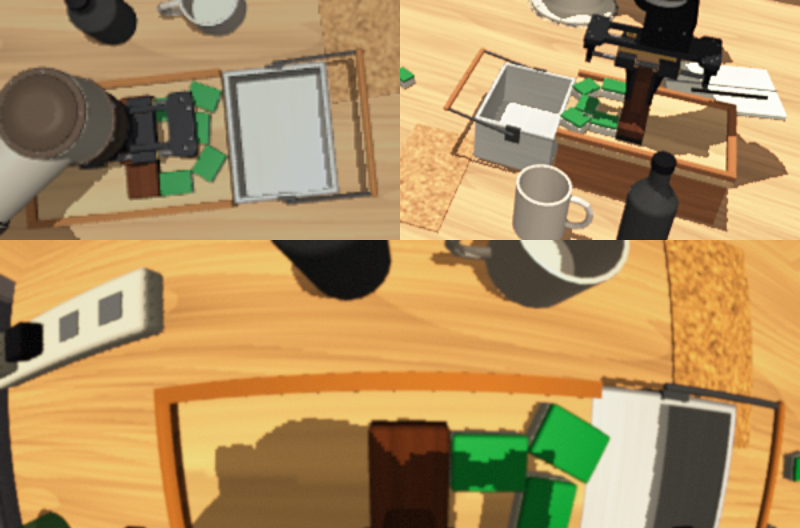

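Call:
jog_arm:
  rows:
    - [[0, 0.006, 0, 0], [0, 0.006, 0, 0], [0, 0.006, 0, 0], [0, 0.006, 0, 0], [0, 0.006, 0, 0], [0, 0.006, 0, 0], [0, 0.006, 0, 0], [0, 0.006, 0, 0], [0, 0.006, 0, 0], [0, 0.006, 0, 0], [0, 0.006, 0, 0], [0, 0.006, 0, 0], [0, 0.006, 0, 0], [0, 0.006, 0, 0], [0, 0.006, 0, 0], [0, 0.006, 0, 0], [0, 0.006, 0, 0], [0, 0.006, 0, 0], [0, 0.005, 0, 0], [0, 0, 0, 0]]

```text
time_s: 13.08
tcp_pos: [0.5058, 0.1262, 0.2153]
ee_rot: [[0.996, 0.089, 0.0], [0.089, -0.996, -0.0], [0.0, 0.0, -1.0]]
wrist_force: [-0.1, -1.3, -0.4]
gripper_width: 0.269
gripper_force: 30.0
```

Run:
```python
from h import *
snap('top','t4');snap('scene','s4'); snap('wrist','w4')
a=cv2.imread('pics/t4.png')[150:270,140:340]; b=cv2.imread('pics/s4.png')[160:340,280:580]; c=cv2.imread('pics/w4.png')
cv2.imwrite('pics/v4.png',np.vstack([np.hstack([cv2.resize(a,(400,240)),cv2.resize(b,(400,240))]),cv2.resize(c[:230],(800,288))]))
print(sense()['tcp_pos'],sense()['wrist_force'])
```

```text
[0.50581463 0.12658269 0.21526208] [-0.14887421 -0.47564391 -1.0707286 ]
```

View pics/v4.png

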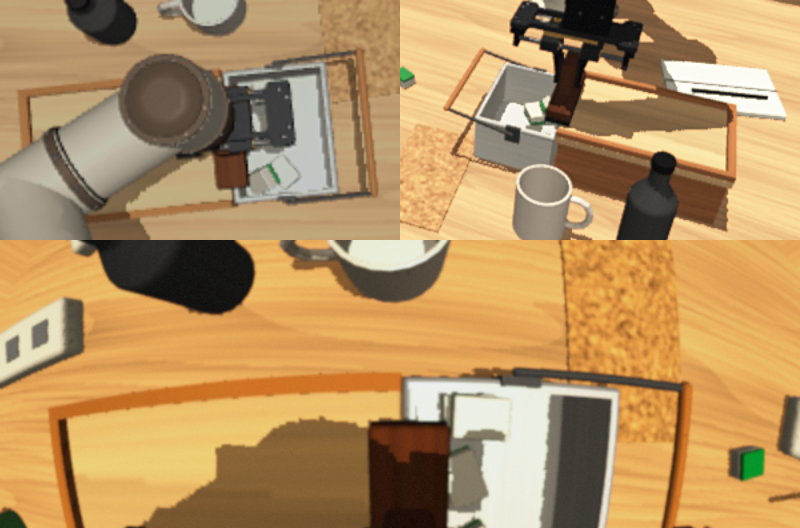

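Call:
jog_arm:
  rows:
    - [[0, 0, -0.03, 0], [0, 0, -0.04, 0], [0, 0, -0.03, 0], [0.029, 0.033, 0, 0], [0.029, 0.033, 0, 0], [0.029, 0.033, 0, 0], [0.03, 0.033, 0, 0], [0.03, 0.033, 0, 0], [0.029, 0.032, 0, 0], [0, 0, 0.03, 0], [0, 0, 0.04, 0], [0, 0, 0.04, 0], [0, 0, 0.03, 0], [0, 0, 0.025, 0], [0, 0, 0.015, 0], [0, 0, 0.01, 0], [0, 0, 0.005, 0], [0, 0, 0, 0]]

```text
time_s: 15.48
tcp_pos: [0.6988, -0.054, 0.1206]
ee_rot: [[0.996, 0.089, 0.001], [0.089, -0.996, -0.0], [0.001, 0.0, -1.0]]
wrist_force: [0.3, -0.7, -0.9]
gripper_width: 0.271
gripper_force: 30.0
```

Call:
jog_arm:
  rows:
    - [[0, 0, 0.001, 0], [0, 0, 0.001, 0], [0, 0, 0, 0]]

```text
time_s: 15.85
tcp_pos: [0.6989, -0.054, 0.1189]
ee_rot: [[0.996, 0.089, 0.001], [0.089, -0.996, -0.0], [0.001, 0.0, -1.0]]
wrist_force: [0.0, 0.3, 0.3]
gripper_width: 0.275
gripper_force: 30.0
```

Call:
jog_arm:
  rows:
    - [[0, 0, 0.0005, 0], [0, 0, 0, 0], [0, 0, 0, 0], [0, 0, 0, 0]]
  claw: 0.5

```text
time_s: 16.35
tcp_pos: [0.6986, -0.054, 0.1178]
ee_rot: [[0.996, 0.089, 0.0], [0.089, -0.996, -0.0], [0.0, 0.0, -1.0]]
wrist_force: [0.4, 0.7, 0.2]
gripper_width: 0.49
gripper_force: 0.0
```

Call:
jog_arm:
  rows:
    - [[0, 0, -0.03, 0], [0, 0, -0.05, 0], [0, 0, -0.05, 0], [0, 0, -0.05, 0], [-0.031, 0.033, 0, 0], [-0.031, 0.033, 0, 0], [-0.031, 0.033, 0, 0], [-0.031, 0.033, 0, 0], [-0.031, 0.032, 0, 0], [0, 0, 0, 0.17], [0, 0, 0, 0.17], [0, 0, 0, 0.17], [0, 0, 0, 0.17], [0, 0, 0, 0.17], [0, 0, 0, 0.17], [0, 0, 0, 0.17], [0, 0, 0, 0.17], [0, 0, 0, 0]]

```text
time_s: 18.6
tcp_pos: [0.5588, -0.2312, 0.2978]
ee_rot: [[0.297, -0.955, 0.0], [-0.955, -0.297, 0.0], [-0.0, -0.0, -1.0]]
wrist_force: [-0.1, -0.9, 0.4]
gripper_width: 0.503
gripper_force: 0.0
```

```bash
cat > tiles.py <<'E'
from h import *
import sys,pickle
def tiles(name,fish,z=.022,amin=60):
    m=pickle.load(open(f'pics/{name}.pkl','rb')); im=np.load(f'pics/{name}.npy')
    hsv=cv2.cvtColor(im,cv2.COLOR_RGB2HSV); mk=cv2.inRange(hsv,(50,120,60),(75,255,255))
    n,lab,st,cen=cv2.connectedComponentsWithStats(mk)
    for i in range(1,n):
        if st[i,4]<amin: continue
        ct=cv2.findContours((lab==i).astype(np.uint8),0,2)[0][0]
        p=np.array([hit(m,*q[0],z,fish)[:2] for q in ct],np.float32)
        r=cv2.minAreaRect(p*1000); b=cv2.boxPoints(r)/1000
        e=b[1]-b[0]; f=b[2]-b[1]; L=e if np.linalg.norm(e)>np.linalg.norm(f) else f
        print('tile px',cen[i].round(),'xy',b.mean(0).round(4),np.round(r[1]),'long',(np.degrees(np.arctan2(L[1],L[0]))%180).round(1))
E
python3 - <<'E'
from h import *
from tiles import tiles
snap('wrist','w5'); tiles('w5',True); s=sense(); print(s['tcp_pos'],s['ee_rot'][:,0])
snap('top','t5'); tiles('t5',False)
a=cv2.imread('pics/t5.png')[100:270,140:540]; c=cv2.imread('pics/w5.png')
cv2.imwrite('pics/v5.png',np.vstack([cv2.resize(a,(600,250)),cv2.resize(c,(600,340))]))
E
```

```text
tile px [326. 172.] xy [ 0.561  -0.2348] [28. 27.] long 17.3
tile px [395. 213.] xy [ 0.4637 -0.2102] [38. 29.] long 70.3
[ 0.55876445 -0.23115128  0.29778593] [ 2.98325658e-01 -9.54464144e-01 -2.46563159e-05]
tile px [387. 195.] xy [ 0.5586 -0.229 ] [27. 32.] long 107.4
tile px [382. 230.] xy [ 0.4633 -0.212 ] [37. 28.] long 69.9
```

View pics/v5.png

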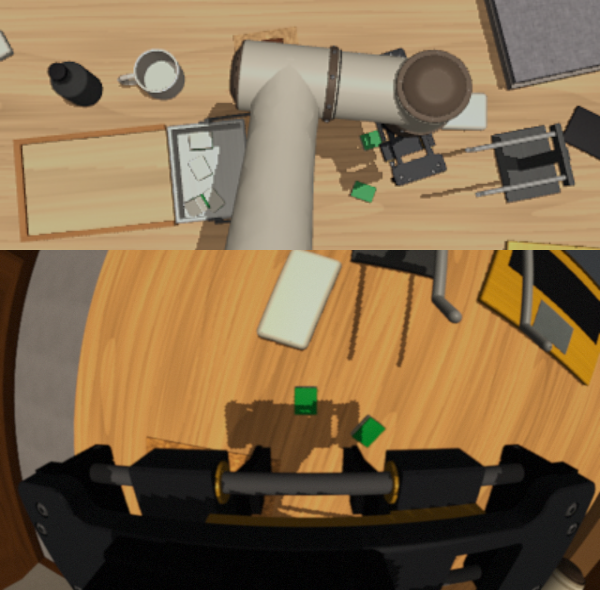

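Call:
jog_arm:
  rows:
    - [[0, 0, 0.04, 0], [0, 0, 0.05, 0], [0, 0, 0.05, 0], [0, 0, 0.04, 0], [0, 0, 0.022, 0], [0, 0, 0.012, 0], [0, 0, 0.008, 0], [0, 0, 0.002, 0], [0, 0, 0, 0]]
  claw: 0.7

```text
time_s: 19.82
tcp_pos: [0.5593, -0.2313, 0.0745]
ee_rot: [[0.296, -0.955, 0.001], [-0.955, -0.296, -0.0], [0.001, -0.001, -1.0]]
wrist_force: [-0.4, 0.0, 0.5]
gripper_width: 0.701
gripper_force: 0.0
```

Call:
jog_arm:
  rows:
    - [[0, 0, 0, 0], [0, 0, 0, 0], [0, 0, 0, 0], [0, 0, 0, 0], [0, 0, 0, 0], [0, 0, 0, 0]]
  claw: 0

```text
time_s: 20.58
tcp_pos: [0.5589, -0.2312, 0.0739]
ee_rot: [[0.296, -0.955, 0.0], [-0.955, -0.296, -0.0], [0.0, -0.0, -1.0]]
wrist_force: [-0.7, 0.3, 1.3]
gripper_width: 0.349
gripper_force: 30.0
```

Call:
jog_arm:
  rows:
    - [[0, 0, -0.03, 0], [0, 0, -0.05, 0], [0, 0, -0.05, 0], [0, 0, -0.046, 0], [-0.044, -0.0075, 0, 0], [-0.044, -0.0075, 0, 0], [-0.044, -0.0075, 0, 0], [-0.044, -0.0075, 0, 0], [-0.044, -0.0075, 0, 0], [-0.044, -0.0075, 0, 0], [0, 0, 0, 0], [0, 0, 0.03, 0], [0, 0, 0.04, 0], [0, 0, 0.025, 0], [0, 0, 0.015, 0], [0, 0, 0, 0]]

```text
time_s: 22.58
tcp_pos: [0.5235, 0.0338, 0.139]
ee_rot: [[0.295, -0.956, -0.002], [-0.956, -0.295, -0.001], [0.0, 0.002, -1.0]]
wrist_force: [1.3, -0.5, -0.3]
gripper_width: 0.341
gripper_force: 30.0
```

Call:
jog_arm:
  rows:
    - [[0, 0, 0, 0], [0, 0, 0, 0], [0, 0, 0, 0], [0, 0, -0.04, 0], [0, 0, -0.05, 0], [0, 0, -0.05, 0], [0, 0, 0, 0]]
  claw: 0.5

```text
time_s: 23.45
tcp_pos: [0.5257, 0.0348, 0.2849]
ee_rot: [[0.296, -0.955, 0.011], [-0.955, -0.296, 0.003], [0.0, -0.011, -1.0]]
wrist_force: [-0.0, -0.2, -0.5]
gripper_width: 0.498
gripper_force: 0.0
```

Call:
jog_arm:
  rows:
    - [[0.036, 0.022, 0, 0], [0.036, 0.022, 0, 0], [0.036, 0.022, 0, 0], [0.036, 0.022, 0, 0], [0.036, 0.021, 0, 0], [0.037, 0.021, 0, 0], [0, 0, 0, 0.1615], [0, 0, 0, 0.1615], [0, 0, 0, 0.1615], [0, 0, 0, 0.1615], [0, 0, 0, 0]]
  claw: 0.7

```text
time_s: 24.82
tcp_pos: [0.4634, -0.2113, 0.2792]
ee_rot: [[-0.337, -0.941, -0.001], [-0.941, 0.337, 0.0], [0.0, 0.001, -1.0]]
wrist_force: [-0.7, -0.1, -0.1]
gripper_width: 0.698
gripper_force: 0.0
```

Run:
```python
from h import *
from tiles import tiles
snap('wrist','w6'); tiles('w6',True); s=sense(); print(s['tcp_pos'],s['ee_rot'][:,0])
snap('top','t6'); tiles('t6',False)
```

```text
tile px [327. 176.] xy [ 0.4605 -0.2151] [28. 28.] long 70.2
[ 0.46348081 -0.21127342  0.2792693 ] [-3.36555551e-01 -9.41663613e-01 -1.82581643e-05]
```

Call:
jog_arm:
  rows:
    - [[0, 0, 0.04, 0], [0, 0, 0.05, 0], [0, 0, 0.05, 0], [0, 0, 0.035, 0], [0, 0, 0.015, 0], [0, 0, 0.01, 0], [0, 0, 0.0055, 0], [0, 0, 0, 0]]

```text
time_s: 25.92
tcp_pos: [0.4642, -0.2115, 0.0748]
ee_rot: [[-0.339, -0.941, 0.001], [-0.941, 0.339, -0.0], [-0.0, -0.001, -1.0]]
wrist_force: [-0.6, 0.4, 0.4]
gripper_width: 0.704
gripper_force: 0.0
```

Call:
jog_arm:
  rows:
    - [[0, 0, 0, 0], [0, 0, 0, 0], [0, 0, 0, 0], [0, 0, 0, 0], [0, 0, 0, 0], [0, 0, 0, 0]]
  claw: 0

```text
time_s: 26.68
tcp_pos: [0.4638, -0.2114, 0.0744]
ee_rot: [[-0.339, -0.941, -0.0], [-0.941, 0.339, -0.0], [0.0, -0.0, -1.0]]
wrist_force: [-1.3, -0.1, 3.4]
gripper_width: 0.34
gripper_force: 30.0
```

Call:
jog_arm:
  rows:
    - [[0, 0, -0.03, 0], [0, 0, -0.05, 0], [0, 0, -0.05, 0], [0, 0, -0.046, 0], [-0.0395, 0.0117, 0, 0], [-0.0395, 0.0117, 0, 0], [-0.0395, 0.0117, 0, 0], [-0.0395, 0.0117, 0, 0], [-0.0395, 0.0117, 0, 0], [-0.0395, 0.0117, 0, 0], [0, 0, 0, 0], [0, 0, 0.03, 0], [0, 0, 0.04, 0], [0, 0, 0.02, 0], [0, 0, 0.013, 0], [0, 0, 0, 0]]

```text
time_s: 28.68
tcp_pos: [0.4778, 0.0349, 0.1466]
ee_rot: [[-0.34, -0.941, -0.002], [-0.941, 0.34, -0.001], [0.001, 0.001, -1.0]]
wrist_force: [0.2, 0.5, 0.9]
gripper_width: 0.34
gripper_force: 30.0
```

Call:
jog_arm:
  rows:
    - [[0, 0, 0, 0], [0, 0, 0, 0], [0, 0, 0, 0], [0, 0, -0.04, 0], [0, 0, -0.05, 0], [0, 0, -0.05, 0], [0, 0, 0, 0]]
  claw: 0.5

```text
time_s: 29.55
tcp_pos: [0.4799, 0.0359, 0.292]
ee_rot: [[-0.338, -0.941, 0.01], [-0.941, 0.338, 0.003], [-0.007, -0.009, -1.0]]
wrist_force: [-0.1, -0.7, -0.9]
gripper_width: 0.498
gripper_force: 0.0
```

Call:
jog_arm:
  rows:
    - [[0.0355, -0.0303, 0, 0], [0.0355, -0.0303, 0, 0], [0, 0, 0, 0.162], [0, 0, 0, 0.162], [0, 0, 0, 0.162], [0, 0, 0, 0.162], [0, 0, 0, 0.162], [0, 0, 0, 0.162], [0, 0, 0, 0.162], [0, 0, 0, 0]]
  claw: 0.5

```text
time_s: 30.8
tcp_pos: [0.5106, -0.052, 0.2864]
ee_rot: [[-0.996, -0.092, -0.002], [-0.092, 0.996, -0.0], [0.002, 0.0, -1.0]]
wrist_force: [-0.8, 0.0, -0.6]
gripper_width: 0.498
gripper_force: 0.0
```

Run:
```python
from h import *
snap('wrist','w7'); s=sense(); print(s['tcp_pos'],s['ee_rot'],s['joints'])
snap('top','t7'); snap('scene','s7')
a=cv2.imread('pics/t7.png')[110:260,145:345]; b=cv2.imread('pics/s7.png')[160:340,230:470]; c=cv2.imread('pics/w7.png')
cv2.imwrite('pics/v7.png',np.vstack([np.hstack([cv2.resize(a,(400,300)),cv2.resize(b,(400,300))]),cv2.resize(c[0:240],(800,300))]))
```

```text
[ 0.51064601 -0.05198237  0.28651647] [[-9.95631228e-01 -9.33627867e-02 -1.35958448e-03]
 [-9.33627748e-02  9.95632154e-01 -7.23236109e-05]
 [ 1.36039836e-03  5.49269342e-05 -9.99999073e-01]] [ 1.23206453e+01  1.14390601e+01 -1.54805416e+01 -1.40921916e-02
 -6.31573876e+01 -9.69571760e+01]
```

View pics/v7.png

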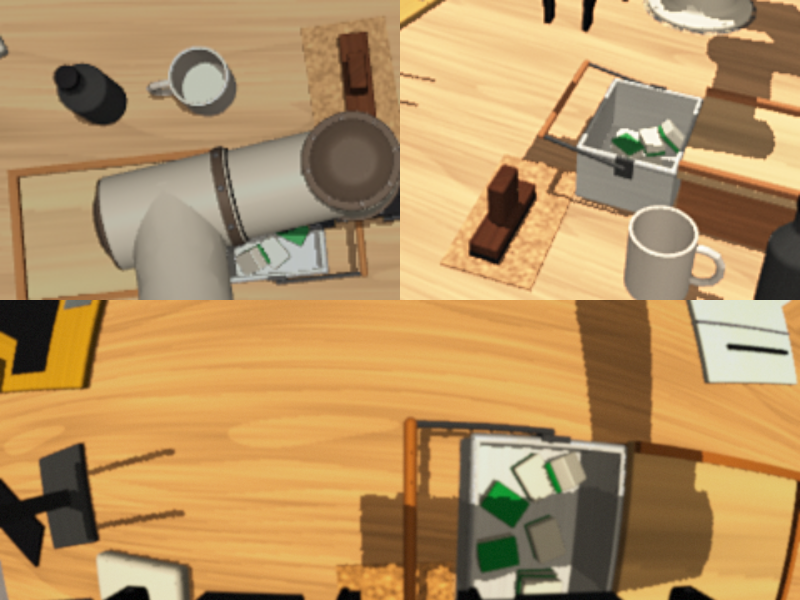

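Call:
jog_arm:
  rows:
    - [[-0.04, 0.01, 0, 0], [-0.04, 0.01, 0, 0], [-0.04, 0.01, 0, 0], [0, 0, 0, 0]]

```text
time_s: 31.45
tcp_pos: [0.6296, -0.0103, 0.2856]
ee_rot: [[-0.996, -0.093, -0.001], [-0.093, 0.996, -0.0], [0.001, -0.0, -1.0]]
wrist_force: [-1.1, 0.3, 0.3]
gripper_width: 0.501
gripper_force: 0.0
```

Run:
```python
from h import *
snap('wrist','w8'); s=sense(); print(s['tcp_pos'])
c=cv2.imread('pics/w8.png'); t=cv2.imread('pics/t5.png')
cv2.imwrite('pics/v8.png',np.vstack([cv2.resize(c[60:250,300:540],(750,400*750//800)),cv2.resize(t[175:255,245:335],(250,222),interpolation=cv2.INTER_CUBIC) if 0 else np.zeros((1,750,3),np.uint8)]))
```

```text
[ 0.6282148  -0.01082317  0.2858597 ]
```

View pics/v8.png

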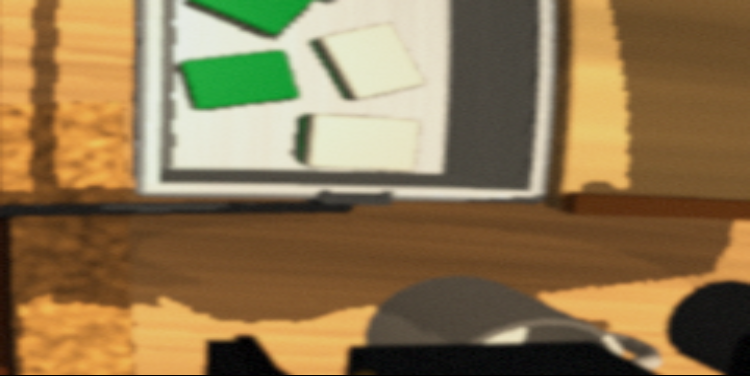

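Run:
```python
from h import *
L=lambda n:cv2.imread(f'pics/{n}.png')
r=lambda i,w,h:cv2.resize(i,(w,h),interpolation=cv2.INTER_CUBIC)
A=np.hstack([r(L('w7')[95:240,365:510],300,300),r(L('t5')[175:255,245:325],250,300),r(L('s7')[200:290,330:410],250,300)])
B=np.hstack([r(L('w8')[60:180,335:485],400,300),r(L('s4')[190:290,330:430],400,300)])
cv2.imwrite('pics/v9.png',np.vstack([A,B]))
```

```text
(no output)
```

View pics/v9.png

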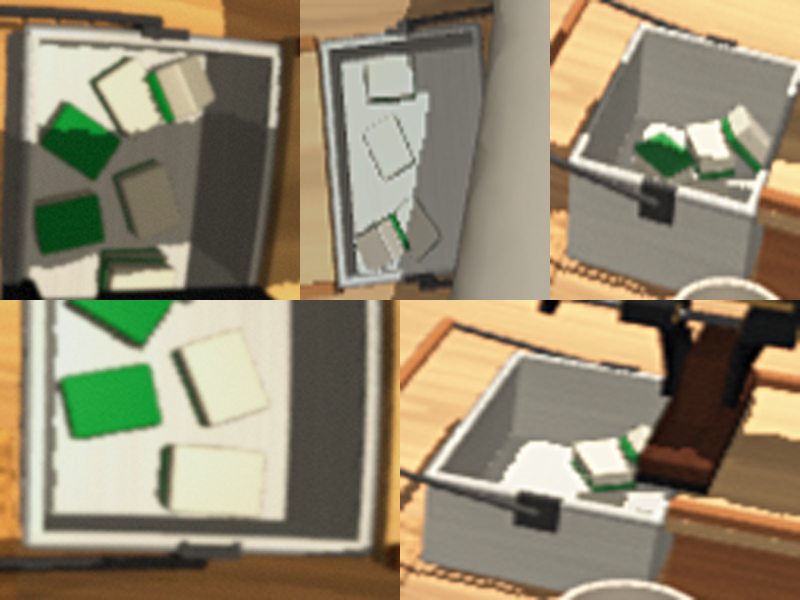

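Run:
```python
from h import *
import pickle
M=lambda n:pickle.load(open(f'pics/{n}.pkl','rb'))
def tri(a,b):
    (e1,d1),(e2,d2)=a,b; A=np.stack([d1,-d2],1); s=np.linalg.lstsq(A,e2-e1,rcond=None)[0]; p,q=e1+d1*s[0],e2+d2*s[1]; return (p+q)/2,np.linalg.norm(p-q)
m5,m8,m7=M('t5'),M('w8'),M('w7')
T=lambda x,y:(np.array(m5['eye']),ray(m5,245+(x-300)/3.125-.4,175+y/3.75-.4))
W=lambda x,y:(np.array(m8['eye']),ray(m8,335+x/2.667-.3,60+(y-300)/2.5-.3,True))
V=lambda x,y:(np.array(m7['eye']),ray(m7,365+x/2.069-.3,95+y/2.069-.3,True))
print('hi-x tile',tri(T(391,78),W(217,480))); print('mid tile',tri(T(388,146),W(224,377)))
print('mid tile',tri(V(152,203),W(224,377)))
for z in (.022,.026,.048):
  c=[hit(m8,335+x/2.667-.3,60+(y-300)/2.5-.3,z,True) for x,y in [(170,447),(265,450),(262,514),(168,512)]]
  d=[hit(m8,335+x/2.667-.3,60+(y-300)/2.5-.3,z,True) for x,y in [(180,350),(242,330),(268,402),(212,425)]]
  print(z,[round(float(np.linalg.norm(q[i]-q[i-1])),4) for q in (c,d) for i in range(4)])
```

```text
hi-x tile (array([0.55980322, 0.07764152, 0.05888179]), np.float64(0.0019810664504029372))
mid tile (array([0.51292956, 0.08354168, 0.0312104 ]), np.float64(0.0011725487617539067))
mid tile (array([0.51238248, 0.08624056, 0.02474782]), np.float64(0.0007700313752873746))
0.022 [0.0306, 0.0441, 0.0308, 0.044, 0.0378, 0.0307, 0.0361, 0.0289]
0.026 [0.0302, 0.0436, 0.0304, 0.0435, 0.0373, 0.0304, 0.0357, 0.0286]
0.048 [0.0283, 0.0409, 0.0285, 0.0408, 0.035, 0.0285, 0.0334, 0.0268]
```

Run:
```python
from h import *
import pickle
m=pickle.load(open('pics/w7.pkl','rb'))
w=lambda x,y,z:hit(m,x/1.25-.1,(y-300)/1.25-.1,z,True)[:2]
a,b=w(410,424,.098),w(409,580,.098); print('bar',a,b)
print('pail rim corners',w(463,436,.088),w(624,446,.088))
d=a-b; t=(0.511-a[0])/d[0]; print('bar at x=.511',a+t*d, np.degrees(np.arctan2(-d[1],-d[0])))
m8=pickle.load(open('pics/w8.pkl','rb'))
v=lambda x,y:hit(m8,300+x/3.125-.3,60+y*190/375-.3,.088,True)[:2]
print('pail +x corners',v(140,195),v(548,192))
m0=pickle.load(open('pics/top0.pkl','rb'))
c2=lambda x,y,z:hit(m0,(x+.5)/4.4-.5+350,(y+.5)/3-.5+150,z)[:2]
print('pbank',c2(275,112,.026),c2(503,112,.026),'base',c2(520,128,.01),c2(562,262,.01),'laptop',hit(m0,475,265,.02)[:2])
print(sense()['tcp_pos'])
```

```text
bar [ 0.42087351 -0.05877242] [ 0.5378464 -0.0486369]
pail rim corners [ 0.42509249 -0.01860153] [0.41141684 0.11829769]
bar at x=.511 [ 0.511     -0.0509631] 4.952223026895332
pail +x corners [0.59365566 0.00358652] [0.57638749 0.1369837 ]
pbank [ 0.57821347 -0.29728856] [ 0.57546523 -0.43808961] base [ 0.56237554 -0.45230947] [ 0.43937729 -0.4726146 ] laptop [ 0.36409787 -0.45983497]
[ 0.6282148  -0.01082317  0.2858597 ]
```

Call:
jog_arm:
  rows:
    - [[0.04, -0.01, 0, 0], [0.04, -0.01, 0, 0], [0.04, -0.01, 0, 0], [0, 0, 0, 0], [0, 0, 0.03, 0], [0, 0, 0.04, 0], [0, 0, 0.03, 0], [0, 0, 0.02, 0], [0, 0, 0.01, 0], [0, 0, 0.007, 0], [0, 0, 0, 0]]
  claw: 0.4

```text
time_s: 32.88
tcp_pos: [0.5112, -0.052, 0.1504]
ee_rot: [[-0.996, -0.091, 0.0], [-0.091, 0.996, -0.0], [-0.0, -0.0, -1.0]]
wrist_force: [1.1, -1.4, 1.2]
gripper_width: 0.401
gripper_force: 0.0
```

Call:
jog_arm:
  rows:
    - [[0, 0, 0, 0], [0, 0, 0, 0], [0, 0, 0, 0], [0, 0, 0, 0], [0, 0, 0, 0], [0, 0, 0, 0], [0, 0, 0, 0]]
  claw: 0.05

```text
time_s: 33.75
tcp_pos: [0.5112, -0.0518, 0.1504]
ee_rot: [[-0.996, -0.091, 0.0], [-0.091, 0.996, 0.0], [-0.0, 0.0, -1.0]]
wrist_force: [-0.3, 0.9, 1.5]
gripper_width: 0.103
gripper_force: 30.0
```

Call:
jog_arm:
  rows:
    - [[0, 0.0022, -0.0098, 0], [0, 0.003, -0.0096, 0], [0, 0.0038, -0.0093, 0], [0, 0.0046, -0.0089, 0], [0, 0.0054, -0.0085, 0], [0, 0.0061, -0.008, 0], [0, 0, 0, 0]]

```text
time_s: 34.62
tcp_pos: [0.5092, -0.0268, 0.2056]
ee_rot: [[-0.996, -0.092, 0.002], [-0.092, 0.996, -0.0], [-0.002, -0.001, -1.0]]
wrist_force: [-0.1, -4.6, 2.1]
gripper_width: 0.1
gripper_force: 30.0
```

Call:
jog_arm:
  rows:
    - [[0, 0.0068, -0.0074, 0], [0, 0.0074, -0.0068, 0], [0, 0.008, -0.0061, 0], [0, 0.0085, -0.0054, 0], [0, 0.0089, -0.0046, 0], [0, 0.0093, -0.0038, 0], [0, 0.0096, -0.003, 0], [0, 0.0098, -0.0022, 0], [0, 0.0099, -0.0013, 0], [0, 0.008, -0.0002, 0], [0, 0, 0, 0], [0, 0, 0, 0], [0, 0, 0, 0]]

```text
time_s: 36.25
tcp_pos: [0.5012, 0.0598, 0.2462]
ee_rot: [[-0.996, -0.091, 0.002], [-0.091, 0.996, 0.001], [-0.002, 0.001, -1.0]]
wrist_force: [-1.2, -1.4, 6.2]
gripper_width: 0.103
gripper_force: 30.0
```

Run:
```python
from h import *
snap('top','t10'); snap('scene','s10'); snap('wrist','w10'); s=sense(); print(s['tcp_pos'],s['wrist_force'],s['moment'])
L=lambda n:cv2.imread(f'pics/{n}.png')
cv2.imwrite('pics/v10.png',np.vstack([np.hstack([cv2.resize(L('t10')[130:270,230:400],(364,300)),cv2.resize(L('s10')[130:310,230:490],(436,300))]),cv2.resize(L('w10')[:240],(800,300))]))
```

```text
[0.50125642 0.05969096 0.24620851] [-1.1675477  -2.24841208  7.27760672] [-0.54298721  0.26046377 -0.01530329]
```

Call:
jog_arm:
  rows:
    - [[0, 0, -0.004, 0], [0, 0, -0.006, 0], [0, 0, -0.008, 0], [0, 0, -0.01, 0], [0, 0, -0.01, 0], [0, 0, -0.012, 0], [0, 0, -0.012, 0], [0, 0, -0.012, 0], [0, 0, -0.012, 0], [0, 0, -0.01, 0], [0, 0, -0.006, 0], [0, 0, -0.003, 0], [0, 0, 0, -0.028], [0, 0, 0, -0.028], [0, 0, 0, -0.028], [0, 0, 0, 0]]

```text
time_s: 38.4
tcp_pos: [0.5007, 0.0589, 0.3498]
ee_rot: [[-0.985, -0.174, -0.001], [-0.174, 0.985, 0.0], [0.001, 0.0, -1.0]]
wrist_force: [-1.1, 0.6, -6.1]
gripper_width: 0.101
gripper_force: 30.0
```

Run:
```python
from h import *
snap('top','t11'); snap('scene','s11'); snap('wrist','w11'); s=sense(); print(s['tcp_pos'],s['ee_rot'][:,0],s['wrist_force'],s['moment'],s['gripper_width'])
```

```text
[0.50081862 0.05903258 0.349936  ] [-9.84748021e-01 -1.73986161e-01  3.89385992e-04] [-0.01788093  0.89469481 -6.41013492] [ 0.06675269 -0.1803008  -0.00177803] 0.09909873656591038
```

Call:
jog_arm:
  rows:
    - [[0.002, -0.005, 0, 0], [0.004, -0.01, 0, 0], [0.0065, -0.015, 0, 0], [0.0065, -0.015, 0, 0], [0.0065, -0.015, 0, 0], [0.0065, -0.015, 0, 0], [0.0065, -0.015, 0, 0], [0.0065, -0.015, 0, 0], [0.0065, -0.015, 0, 0], [0.0065, -0.015, 0, 0], [0.0065, -0.015, 0, 0], [0.0065, -0.015, 0, 0], [0.0065, -0.015, 0, 0], [0.0065, -0.015, 0, 0], [0.0065, -0.013, 0, 0], [0.0045, -0.01, 0, 0], [0.003, -0.007, 0, 0], [0, -0.003, 0, 0], [0, 0, 0, 0]]

```text
time_s: 40.92
tcp_pos: [0.4442, -0.1827, 0.3501]
ee_rot: [[-0.985, -0.174, 0.0], [-0.174, 0.985, 0.0], [-0.0, 0.0, -1.0]]
wrist_force: [0.1, -0.3, -6.8]
gripper_width: 0.103
gripper_force: 30.0
```

Run:
```python
from h import *
import pickle
s=sense(); p=s['tcp_pos']; R=s['ee_rot']; print(p,R[:,0],s['wrist_force'],s['gripper_width'])
t=np.array([.4869,-.3855,.29]); print('tool delta',R.T@(t-p))
```

```text
[ 0.44424225 -0.18269905  0.35009817] [-9.84764391e-01 -1.73893865e-01 -1.37106128e-04] [ 0.07679694 -0.31740608 -6.81975761] 0.10300652206485188
tool delta [-0.00673376 -0.20713307  0.06008533]
```

Call:
jog_arm:
  rows:
    - [[-0.001, -0.006, 0, 0], [-0.002, -0.012, 0, 0], [-0.002, -0.016, 0, 0], [-0.002, -0.016, 0, 0], [0, -0.016, 0, 0], [0, -0.016, 0, 0], [0, -0.016, 0, 0], [0, -0.016, 0, 0], [0, -0.016, 0, 0], [0, -0.016, 0, 0], [0, -0.016, 0, 0], [0, -0.014, 0, 0], [0, -0.012, 0, 0], [0, -0.009, 0, 0], [0, -0.006, 0, 0], [0, -0.004, 0, 0], [0, 0, 0, 0], [0, 0, 0, 0]]

```text
time_s: 43.18
tcp_pos: [0.4869, -0.385, 0.3502]
ee_rot: [[-0.985, -0.174, 0.0], [-0.174, 0.985, 0.0], [-0.0, 0.0, -1.0]]
wrist_force: [-0.8, -0.6, -7.0]
gripper_width: 0.108
gripper_force: 30.0
```

Call:
jog_arm:
  rows:
    - [[0, 0, 0.008, 0], [0, 0, 0.01, 0], [0, 0, 0.012, 0], [0, 0, 0.01, 0], [0, 0, 0.006, 0], [0, 0, 0.004, 0], [0, 0, 0.003, 0], [0, 0, 0, 0]]

```text
time_s: 44.18
tcp_pos: [0.487, -0.3854, 0.2972]
ee_rot: [[-0.985, -0.174, 0.0], [-0.174, 0.985, -0.0], [-0.0, -0.0, -1.0]]
wrist_force: [-0.4, -0.4, -6.9]
gripper_width: 0.103
gripper_force: 30.0
```

Last picture: check alignment before setting down.

Run:
```python
from h import *
snap('top','t12'); snap('scene','s12'); snap('wrist','w12')
L=lambda n:cv2.imread(f'pics/{n}.png'); r=lambda i,w,h:cv2.resize(i,(w,h),interpolation=cv2.INTER_CUBIC)
cv2.imwrite('pics/v12.png',np.vstack([np.hstack([r(L('t12')[130:260,360:530],400,300),r(L('s12')[100:250,120:320],400,300)]),np.hstack([r(L('w12')[:240],480,300),r(L('s12')[150:350,200:400],320,300)])]))
```

```text
(no output)
```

View pics/v12.png

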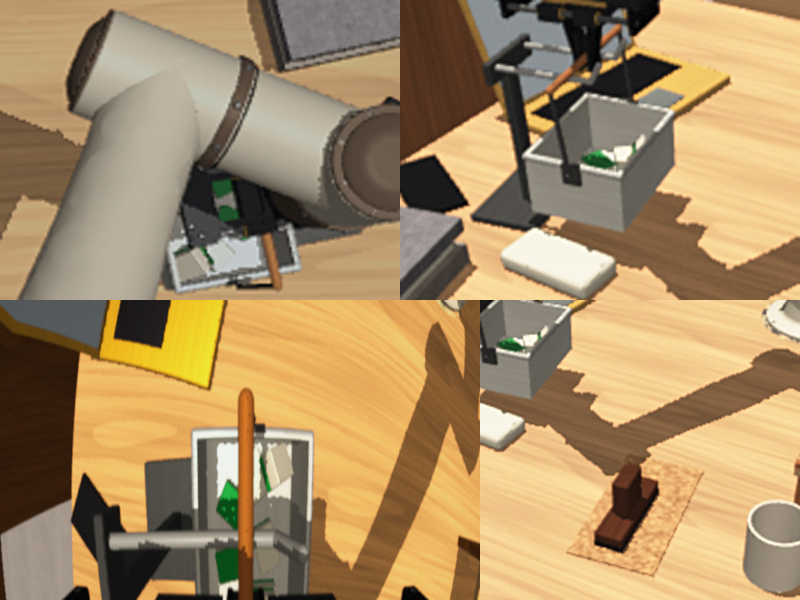

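Call:
jog_arm:
  rows:
    - [[0, -0.002, 0.003, 0], [0, 0, 0.002, 0], [0, 0, 0.002, 0], [0, 0, 0, 0]]

```text
time_s: 44.82
tcp_pos: [0.4874, -0.3875, 0.2919]
ee_rot: [[-0.985, -0.174, 0.001], [-0.174, 0.985, -0.002], [-0.001, -0.002, -1.0]]
wrist_force: [-1.8, 2.0, 2.4]
gripper_width: 0.099
gripper_force: 30.0
```

Call:
jog_arm:
  rows:
    - [[0, 0, 0.001, 0], [0, 0, 0, 0]]

```text
time_s: 45.08
tcp_pos: [0.4874, -0.3875, 0.2918]
ee_rot: [[-0.985, -0.174, 0.002], [-0.174, 0.985, -0.002], [-0.002, -0.002, -1.0]]
wrist_force: [-2.8, 2.7, 7.0]
gripper_width: 0.103
gripper_force: 30.0
```

Call:
jog_arm:
  rows:
    - [[0, 0, -0.001, 0], [0, 0, 0, 0]]

```text
time_s: 45.32
tcp_pos: [0.4874, -0.3875, 0.2918]
ee_rot: [[-0.985, -0.174, 0.001], [-0.174, 0.985, -0.002], [-0.001, -0.002, -1.0]]
wrist_force: [-2.7, 2.5, 6.5]
gripper_width: 0.102
gripper_force: 30.0
```

Call:
jog_arm:
  rows:
    - [[0, 0, 0, 0], [0, 0, 0, 0], [0, 0, 0, 0], [0, 0, 0, 0], [0, 0, -0.005, 0], [0, 0, -0.01, 0], [0, 0, -0.02, 0], [0, 0, -0.03, 0], [0, 0, -0.04, 0], [0, 0, -0.05, 0], [0, 0, 0, 0], [0, 0, 0, 0], [0, 0, 0, 0], [0, 0, 0, 0], [0, 0, 0, 0], [0, 0, 0, 0]]
  claw: 0.35

```text
time_s: 47.32
tcp_pos: [0.4873, -0.3873, 0.4449]
ee_rot: [[-0.985, -0.174, -0.0], [-0.174, 0.985, 0.0], [0.0, 0.0, -1.0]]
wrist_force: [-0.6, 0.5, -0.4]
gripper_width: 0.351
gripper_force: 0.0
```

Run:
```python
from h import *
import pickle
snap('top','t13'); snap('wrist','w13'); snap('scene','s13'); s=sense(); print(s['tcp_pos'],s['wrist_force'],s['time_s'])
M=lambda n:pickle.load(open(f'pics/{n}.pkl','rb')); I=lambda n:np.load(f'pics/{n}.npy')
# pail motion / bystanders: difference s12 vs s13, in regions
d=np.abs(I('s13').astype(int)-I('s12')).max(2)>60
n,lab,st,cen=cv2.connectedComponentsWithStats(d.astype(np.uint8))
for i in range(1,n):
    if st[i,4]>25: print('diff',st[i],cen[i].round())
d=np.abs(I('s13').astype(int)-I('s7')).max(2)>60   # mug, flask, block region
for nm,(a,b,c,e) in dict(mug=(355,280,430,350),flask=(440,275,490,365),pbank=(165,210,232,252)).items(): print(nm,np.abs(I('s13').astype(int)-I('scene0'))[b:e,a:c].max(2).__gt__(60).sum())
im=I('s13'); hsv=cv2.cvtColor(im,cv2.COLOR_RGB2HSV)
mk=(hsv[:,:,2]<110)&(hsv[:,:,1]>90)&((hsv[:,:,0]<15)); mk[:240]=0; mk[330:]=0; mk[:,:240]=0; mk[:,350:]=0
n,lab,st,cen=cv2.connectedComponentsWithStats(mk.astype(np.uint8)); j=1+np.argmax(st[1:,4]); print('block',st[j],cen[j], hit(M('s13'),*cen[j],.035))
# bar (orange) in wrist
w=I('w13'); h=cv2.cvtColor(w,cv2.COLOR_RGB2HSV); mk=cv2.inRange(h,(8,170,90),(16,255,255)); n,lab,st,cen=cv2.connectedComponentsWithStats(mk)
m=M('w13')
for i in range(1,n):
    if st[i,4]>150: 
        u,v,ww,hh,_=st[i]; print('orange',st[i],hit(m,u+ww/2,v,.239,True),hit(m,u+ww/2,v+hh,.239,True))
```

```text
[ 0.48731317 -0.38728847  0.44512655] [-0.24623954  0.26508316  0.24330603] 47.475
diff [ 155    0  118   54 3410] [219.  22.]
diff [455   5   4  42 107] [457.  23.]
diff [ 166   45   86   91 2978] [207.  94.]
diff [185  48   5  11  26] [187.  54.]
diff [216  49   6  21  81] [219.  59.]
diff [209  59   7   6  33] [212.  62.]
diff [178 146  50  56 482] [198. 178.]
diff [213 146  26   8  54] [228. 149.]
diff [245 153  12   7  44] [251. 156.]
diff [245 161  12  35 135] [253. 178.]
diff [229 168  14  12  54] [235. 173.]
diff [217 174  15  10  74] [223. 179.]
diff [385 179  43  19 224] [407. 187.]
diff [364 185  15  14  52] [372. 191.]
diff [443 191  13  28 127] [449. 208.]
diff [254 198  12  14  54] [259. 204.]
diff [287 199  75  38 256] [318. 221.]
diff [395 205  19  14 115] [405. 211.]
diff [195 208   8   7  36] [198. 211.]
diff [300 209  94  57 377] [331. 240.]
diff [263 212  18  20 106] [273. 220.]
diff [237 229  44  38  99] [256. 245.]
mug 246
flask 0
pbank 492
block [ 272  253   40   66 1272] [291.5990566  285.53380503] [ 0.69405295 -0.05481034  0.035     ]
orange [ 322   94   11  169 1151] [ 0.39301189 -0.40268387  0.239     ] [ 0.56499921 -0.37226747  0.239     ]
orange [593 179  47  17 315] [0.39413532 0.01352821 0.239     ] [0.41723876 0.02571046 0.239     ]
orange [452 222  52  32 659] [ 0.49163709 -0.21479945  0.239     ] [ 0.52948072 -0.20070997  0.239     ]
orange [617 236  23  29 155] [0.47074139 0.10155731 0.239     ] [0.51968108 0.14164936 0.239     ]
orange [   0  341   77   59 2503] [ 0.89370575 -0.91547005  0.239     ] [ 1.21804881 -1.08949042  0.239     ]
```

Call:
jog_arm:
  rows:
    - [[0, 0, -0.02, 0], [0, 0, 0, 0], [0, 0, 0, 0], [0, 0, 0, 0], [0, 0, 0, 0], [0, 0, 0, 0], [0, 0, 0, 0], [0, 0, 0, 0]]

```text
time_s: 48.48
tcp_pos: [0.4873, -0.3873, 0.4651]
ee_rot: [[-0.985, -0.174, 0.0], [-0.174, 0.985, 0.0], [-0.0, 0.0, -1.0]]
wrist_force: [0.4, 0.5, -0.5]
gripper_width: 0.351
gripper_force: 0.0
```

Run:
```python
from h import *
snap('scene','s14')
d=np.abs(np.load('pics/s14.npy').astype(int)-np.load('pics/s13.npy')).max(2)>60
print('pail region change',d[140:220,175:265].sum()); print('mug',(np.abs(np.load('pics/s14.npy').astype(int)-np.load('pics/s7.npy'))[280:350,360:430].max(2)>60).sum())
print(finish_job())
```

```text
pail region change 191
mug 205
the job is handed in; nothing more can be done
None
```

I handed the job in at about 48 s, with no verdict returned: the pail hangs by its bail across both prongs with all seven tiles in it (one hidden in a stack, inferred from height), the block stands on its mat, and I saw no sign that the mug, flask or power bank moved, though my last image check of the mug and power bank was inconclusive.

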